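# Release the ratchet and clamp the chocolate mould

## Task

Press the red paddle on the raised blue clamp lever to free its ratchet pawl and, keeping the paddle pressed, push the lever down past the teeth until its rubber pad rests on the mould; then let go so that the pawl springs back and locks the lever fully down. Do not force the lever, and do not lift, shove or knock the mould or anything else on the counter.

Things in the scene. Friction and masses are not known exactly. Their poses are not given: they have to be found in the camera images.
- station: Steel moulding station, fixed: bed 340 (x) by 260 (y) mm, top 45 mm above the counter. Origin at counter height, 130 mm before the lever hinge. Its +x points from the lever's handle end to its hinge, y along the hinge axis, z up. Two grey posts (top 145 mm high) carry the hinge; between them is a brass ratchet wheel of 68 mm radius with four teeth 4 mm high.
- lever_hinge (a point): Middle of the lever's hinge axis, 125 mm above the counter. The axis lies along the station's y. From it the blue lever runs towards the station's -x: a bar 30 mm wide, 22 mm thick, centred on the line through the hinge, with a black knob 34 mm across from 275 to 305 mm from the hinge.
- lever (a joint): Angle of the lever above level (rad): about 0.62 at the start, 0 when its pad rests on the mould; stops at -0.02 and 0.74. Stiff: it stays where left and takes 6 to 12 N at the paddle. Unless the pawl is clear, it is blocked by the teeth at 0.52, 0.32 and 0.12; below 0.06 the released pawl snaps into the last notch. Released earlier, it catches in a notch on the way: press again.
- pawl (a joint): Angle of the pawl with its red paddle, relative to the lever (rad): 0 sprung out (in a notch), clear of the teeth above about 0.095, 0.14 fully pressed on its stop (the paddle sinks 17 mm towards the lever). The spring takes 1 to 2 N at first and 4 N fully pressed, and returns the paddle when let go.
- pawl_pivot (a point): The pawl's pivot, fixed on the lever: 81 mm from the hinge along the lever and 5 mm below its centre line. The pawl turns about it, axis parallel to the hinge.
- paddle (a point): Centre of the upper face of the red paddle, a plate 60 mm along the lever, 34 wide, 6 thick. At rest parallel to the lever, 205 mm from the hinge along it and 38 mm square above its centre line. It starts about 275 mm above the counter and ends at about 145 pressed, 163 sprung back, on an arc about the hinge, 60 mm away from the hinge horizontally: follow the arc.
- pad (a point): Centre of the underside of the lever's rubber pad (60 by 80 mm), 150 mm from the hinge along the lever and 56 mm below its centre line.
- mould: Loose clear plastic chocolate mould with six pink bars in it, 134 by 190 by 24 mm, lying in the station's nest. Origin: centre of its underside. To be left in place.
- bar1: Loose pink bar, 34 by 110 by 11 mm, on the sheet of paper. Bystander.
- bar2: The same, second bar. Bystander.
- bowl: Steel bowl, 150 mm across, 75 mm high. Bystander.
- spatula: Spatula with a black handle, lying on the counter. Bystander.
- jar: Jar with a white cap, 60 mm across, 85 mm high. Bystander.
- cup: White cup, 64 mm across, 60 mm high. Bystander.
There are look-alikes about, which are no part of the job. Leave any green or orange look-alike of the mould alone.

How it is judged (in metres and radians):
On the way, in this order (a step that is already met when the one before it is completed fails the run):
1. the paddle is pressed and the pawl is clear of the teeth while the lever is still raised (value of joint pawl above 0.09 rad and value of joint lever above 0.35 rad), for 0.05 s.
2. the lever is pushed down until the pad rests on the mould (value of joint lever below 0.05 rad), for 0.1 s.
At the end, for the whole second after the job is handed in: The lever is down (within 0.05 rad of level), the paddle has sprung back (pawl angle below 0.03 rad, locked in the last notch), and the mould lies still within 10 mm of where it was (value of joint lever below 0.05 rad and value of joint pawl below 0.03 rad and linear speed of mould below 0.02 m/s and distance of mould from where it was at the start of the episode below 0.01 m); the robot touches nothing.
It fails at once if the lever is forced: the fingers push with more than 60 N (contact force between the fingers and anything else above 60 N).
It fails at once if the lever is forced over a tooth with the pawl not pressed (value of joint pawl below 0.04 rad and (value of joint lever between 0.512 and 0.528 rad or value of joint lever between 0.312 and 0.328 rad or value of joint lever between 0.112 and 0.128 rad)).
It fails at once if the mould is shifted or lifted by more than 10 mm (distance of mould from where it was at the start of the episode above 0.01 m).
It fails at once if a bystander is moved or lifted by more than 30 mm (distance of any of bar1, bar2, bowl, spatula, jar, cup from where it was at the start of the episode above 0.03 m).
It also fails if it takes over 38 s, if anything falls off the work surface, if the arm or the gripper's body presses on something with over 40 N, if the wrist force passes 120 N, or if a joint passes its speed limit or range.

## Robot

A 7-joint arm with a two-finger parallel gripper is mounted at the origin on the work surface. World frame = base frame: x ahead of the robot, y to its left, z up, the work surface at z = 0. Lengths are in mm, angles in rad, forces in N, time in s.
With the tool pointing down it reaches from about 400 to 875 mm from the base axis. Payload 4.4 kg.
Tool frame: the origin (TCP) lies midway between the tips of the shut fingers; the grasp point (between the pads) lies 19 mm behind it; z points along the fingers, y is the line along which they close (so a half turn about z gives the same grasp; the last joint's range is limited). The gripper opens to 85 mm and grips with 20 to 120 N. Pads are 22 mm wide; open, the fingers measure 114 mm over their backs; the gripper's body (76 mm by 85 mm) begins 54 mm behind the grasp point. The pads swing forward as they close: fully open they stand 13 mm farther back than shut.
Start: joints at [-1.276, 0.628, 0.038, 1.517, -0.027, 0.996, -0.02], TCP at [229.442, 608.173, 231.313] pointing down, gripper open.
Joint ranges: [-3.06, 3.06], [-0.37, 2.12], [-1.25, 1.32], [0.18, 2.47], [-1.1, 4.24], [0.23, 1.98], [-2.94, 2.94]. Speed limits (rad/s): [2.57, 2.57, 3.14, 3.14, 3.14, 3.14, 3.14].

## Interface

Orientations are given as [roll, pitch, yaw] about the fixed x, y, z axes, in that order (R = Rz(yaw) Ry(pitch) Rx(roll)).
In Python, from cell import ctrl gives the robot as it stands. The module is installed in compiled form; this text tells all that it offers.
- The arm moves only by the tool step_arm, never from a script. Its argument "commands" is one flat list of numbers, 7 for each row, row after row: the shift along the tool's x, y, z in cm, then the turn, a rotation vector about the tool's x, y, z in rad, then the opening, from 0 (shut) to 1 (fully open). A call has 1 to 10 rows; each row is the pose to reach, as a shift and turn from the pose commanded when the call began, along the tool's axes at that moment; what a row does not reach only later rows make up. A row lasts 1/10 s, in which the tool goes at most 50 mm and 8.59 degrees, less where a joint would pass 70% of its speed; a pose out of reach is approached as far as the arm can. A call with a gripper value outside its range is refused whole. The fingers move at their own pace and stop on an object; the grip force is fixed at half the most. Time passes only in rows, so rows that repeat a pose let the fingers close. It gives the time, the measured TCP pose, the force, the opening and the grip force at its end, in the units of the state.
- ctrl.read_state(): the state, without advancing time (a new reading comes with each control period).
- ctrl.get_image(name): name is "scene" or "top"; returns a dict with "image" (400x640x3 uint8, red, green, blue), "range_z" (400x640 float32, mm along the optical axis (not along the pixel's ray), 0 where there is no reading), "vfov" (degrees; the focal length in pixels is half the picture's height over the tangent of half this angle, whatever the lens; pixels are square), "cx", "cy" (the principal point, pixels), "world_to_cam" (4x4, takes a point from world to camera coordinates). Camera axes: x right, y down, z forward; pixel columns grow to the right and rows downward; lengths in mm; the calibration is good to about 2 mm. A picture is of the moment at which its call begins.
- ctrl.finish_job(): hands the job in; it is judged then, once.
The state is a dict: "clock": time; "qpos": joint angles; "qd": joint speeds; "tau": joint torques, N m; "eef_pos": TCP position; "tool_rot": TCP orientation; "force": force on the tool from outside, world axes, zero at the start; "torque": the same for the moment, N m; "width": finger opening in mm; "gripper_force": force on a finger pad.
Only numpy, scipy, OpenCV 4.12 (cv2) and the standard library are available. Lean on these libraries where they do the work, as an engineer would, in place of code of your own. Each camera call takes 0.05 s, during which the arm holds its last target. There are 200 camera calls.

## Working session

There is one attempt and no reset: what is moved stays moved. The work goes in short steps, Python scripts to look and compute and a tool call to move; the robot and the scene stay as the last step left them, time stands still between calls to the robot, and variables do not carry over. Pictures are saved under pics/ and viewed, at most 10 in all, crops included, and the job is handed in when it is done.

Besides the shell and the picture viewer there is one more tool, called after ">>>" as name(argument=value, ...), one argument or row to a line, values as JSON. step_arm: Moves the arm, as the interface text tells. Its arguments: {"type":"object","properties":{"commands":{"type":"array"}},"required":["commands"]}

```bash
mkdir -p pics; cat > h.py <<'E'
import numpy as np, cv2
from cell import ctrl
def cam(n):
    d=ctrl.get_image(n); d['f']=200/np.tan(np.radians(d['vfov'])/2); return d
def pts(d,mask=None):
    z=d['range_z']; v,u=np.nonzero((z>0) if mask is None else (mask&(z>0)))
    Z=z[v,u]; P=np.c_[(u-d['cx'])*Z/d['f'],(v-d['cy'])*Z/d['f'],Z]
    T=np.linalg.inv(d['world_to_cam']); return P@T[:3,:3].T+T[:3,3],u,v
E
python3 - <<'E'
from h import *
for n in ('scene','top'):
    d=cam(n); cv2.imwrite(f'pics/{n}0.png',d['image'][:,:,::-1]); np.savez(f'{n}0.npz',**d)
    hsv=cv2.cvtColor(d['image'],cv2.COLOR_RGB2HSV); H,S,V=cv2.split(hsv)
    print(n,d['f'],d['cx'],d['cy'])
    for c,m in (('red',((H<6)|(H>174))&(S>150)&(V>80)),('blue',(H>100)&(H<128)&(S>120)&(V>50))):
        k,l,st,ce=cv2.connectedComponentsWithStats(m.astype(np.uint8))
        for i in range(1,k):
            if st[i,4]>60:
                P,u,v=pts(d,l==i)
                if len(P): print(c,st[i],ce[i].round(),np.median(P,0).round(),P.min(0).round(),P.max(0).round())
s=ctrl.read_state();print(s)
E
```

```text
scene 516.9386517653815 322.1872686678283 202.46756551974485
red [353 151  21  23 214] [363. 162.] [572.  11. 277.] [353.  -8.   1.] [596. 405. 295.]
blue [  24   77   71   74 3340] [ 60. 111.] [-962.  182.  -45.] [-1191.     8.  -211.] [-868.  305.  156.]
blue [  1  87  34  54 617] [ 17. 113.] [-1186.   100.   -72.] [-1378.   -18.  -210.] [-903.  171.  152.]
blue [ 334  145   76   84 1043] [368. 183.] [594.   1. 221.] [281. -26.  -1.] [724. 385. 300.]
top 431.1249638270213 305.8725190208645 199.86859974671125
{'clock': 0.1, 'qpos': array([-1.27579059,  0.62926879,  0.03840561,  1.51825938, -0.02701031,
        0.99629525, -0.02004679]), 'qd': array([-0.00110468, -0.00158743,  0.00220228, -0.00444154,  0.00112523,
        0.00144509, -0.00120807]), 'tau': array([ 4.60285184e-03, -5.64540195e+01,  1.23052541e+00, -1.93974602e+01,
        1.11267608e-02,  5.41687521e-03,  3.28660299e-06]), 'eef_pos': array([229.21894835, 607.64793426, 230.47325309]), 'tool_rot': array([-3.13987820e+00, -1.36655004e-05,  2.78076637e+00]), 'force': array([-0.10242786, -0.67771503, -0.84012531]), 'torque': array([ 0.01403957,  0.02403573, -0.03890858]), 'gripper_force': 0.0, 'width': 85.52306632856907}
```

View pics/scene0.png

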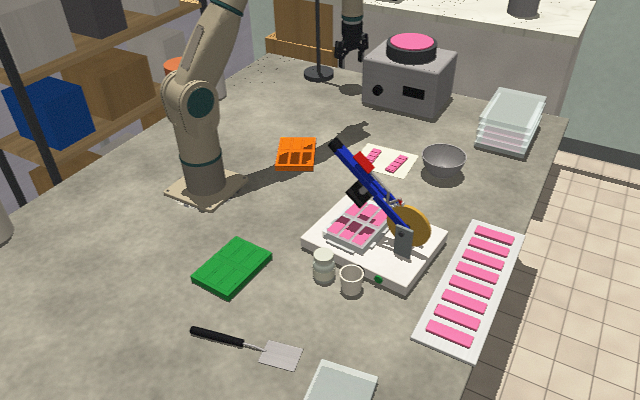

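View pics/top0.png

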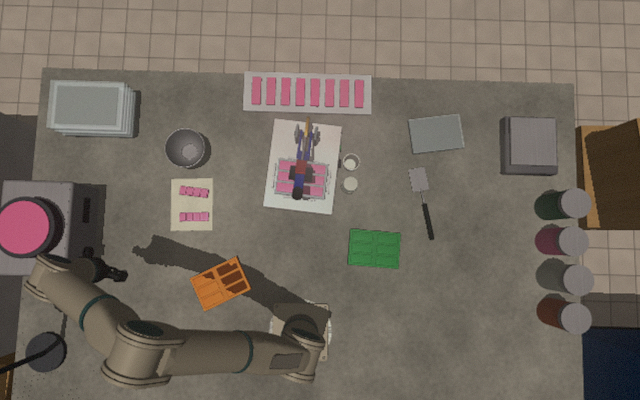

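The scene view shows one raised blue lever (knob at 334,145, posts at 403,240) with its red paddle at (363,162). In the top view the bed spans about (265–340, 120–213). The only things that could be mistaken for it are the pink machine button (412,42) and, for the mould, the orange (296,153) and green (232,267) ones. I choose the red paddle at (363,162).

```bash
python3 - <<'E'
from h import *
t=dict(np.load('top0.npz')); s=dict(np.load('scene0.npz'))
P,u,v=pts(t); k=(P[:,2]>38)&(P[:,2]<52)&(u>250)&(u<350)&(v>110)&(v<220)
r=cv2.minAreaRect(P[k][:,:2].astype(np.float32)); print('bed',r,np.median(P[k][:,2]))
k=(P[:,2]>55)&(u>255)&(u<350)&(v>110)&(v<220)
Q=P[k]; 
kk=(Q[:,2]>140)&(Q[:,2]<150); print('posttops', kk.sum(), Q[kk].min(0),Q[kk].max(0),np.median(Q[kk],0))
hsv=cv2.cvtColor(s['image'],cv2.COLOR_RGB2HSV);H,S,V=cv2.split(hsv)
box=np.zeros(H.shape,bool);box[140:235,330:415]=1
m=box&((H<8)|(H>172))&(S>130)&(V>60)
R,u,v=pts(s,m); R=R[(R[:,2]>230)&(R[:,0]>450)]; print('red',len(R),np.median(R,0),R.min(0),R.max(0))
c=R.mean(0);print(np.linalg.svd(R-c)[2])
m=box&(H>100)&(H<130)&(S>110)&(V>40)
B,u,v=pts(s,m); B=B[(B[:,2]>120)&(B[:,0]>450)]; c=np.median(B,0);
w=np.linalg.svd(B-c,full_matrices=False)[2][0]; print('blue',c,w,B.min(0),B.max(0))
# top: lever points above 170
kk=Q[:,2]>170; B=Q[kk]; c=B.mean(0); print('toplever',c,np.linalg.svd(B-c,full_matrices=False)[2][0],B.min(0),B.max(0))
hsv=cv2.cvtColor(t['image'],cv2.COLOR_RGB2HSV);crop=hsv[120:205,285:325]
H,S,V=cv2.split(hsv);b2=np.zeros(H.shape,bool);b2[118:205,285:325]=1
m=b2&((H<8)|(H>172))&(S>110)&(V>30);R,u,v=pts(t,m);print('topred',len(R),np.median(R,0) if len(R) else 0,(u.mean(),v.mean()))
a=cv2.resize(s['image'][125:265,290:460],None,fx=3,fy=3,interpolation=2);b=cv2.resize(t['image'][110:220,255:350],None,fx=3,fy=3,interpolation=2)
im=np.zeros((420,800,3),np.uint8);im[:,:510]=a;im[:330,512:797]=b;cv2.imwrite('pics/c.png',im[:,:,::-1])
E
```

```text
bed ((613.5794067382812, -17.028488159179688), (315.7168273925781, 340.8029479980469), 84.80564880371094) 45.31371680395671
posttops 86 [673.33643622 -39.57559419 140.02510308] [747.20912873  41.27816436 149.98218162] [714.20846304  -9.41868716 144.48957956]
red 213 [572.46621907  10.61708221 276.55014875] [547.58588763  -8.2086538  256.01587284] [598.49402513  30.68081144 295.4220642 ]
[[ 0.80428471 -0.10964429 -0.58404129]
 [ 0.12317144  0.99224558 -0.01665834]
 [ 0.58133889 -0.05853916  0.811553  ]]
blue [595.9213395    1.28751914 219.62511975] [ 0.79490485 -0.12046047 -0.59465582] [486.98615534 -26.34007769 131.44480616] [724.20736636  35.96479975 300.29035717]
toplever [573.64266699  13.52473939 240.90428775] [-0.83692068  0.07824217  0.54170282] [461.86713983 -25.65945538 170.1130699 ] [760.69170833  55.94097229 320.49574338]
topred 70 [559.20640111  17.08963626 287.95035897] (np.float64(299.6), np.float64(168.42857142857142))
```

View pics/c.png

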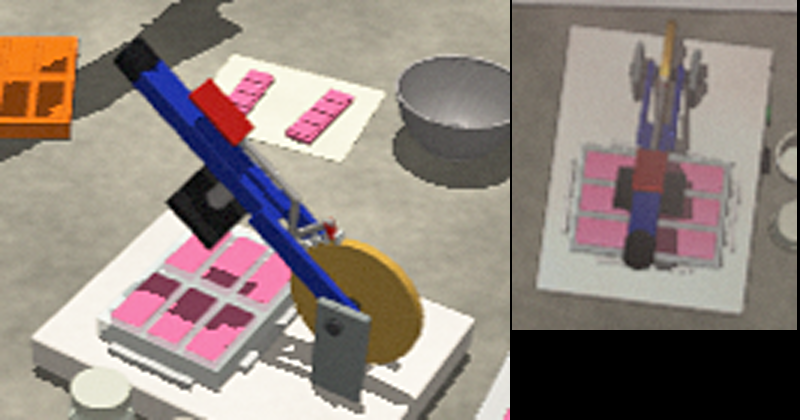

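The crop confirms the red paddle on the blue lever over the pink/clear mould, with the ratchet wheel at its hinge. The heights match (paddle 276 against 275, bed 45, post tops 145). Next I refine the yaw and plan the approach.

```bash
cat >> h.py <<'E'
from scipy.spatial.transform import Rotation as Ro
def tool_delta(pos,R,ref=None):
    s=ctrl.read_state(); p0,R0=(s['eef_pos'],Ro.from_euler('xyz',s['tool_rot'])) if ref is None else ref
    return np.r_[R0.inv().apply(np.array(pos)-p0)/10,(R0.inv()*R).as_rotvec()]
def tool_R(yaw,tilt):  # tool down, y across the lever, leaning back by tilt (tool z = -x sin - z cos)
    return Ro.from_euler('z',yaw)*Ro.from_euler('y',tilt)*Ro.from_euler('xyz',[np.pi,0,np.pi])
def paddle(th,ph,hinge,yaw):
    a=81+124*np.cos(ph)+43*np.sin(ph);h=-5-124*np.sin(ph)+43*np.cos(ph)
    d=a*np.cos(th)-h*np.sin(th); return np.array([hinge[0]-d*np.cos(yaw),hinge[1]-d*np.sin(yaw),125+a*np.sin(th)+h*np.cos(th)])
E
python3 - <<'E'
from h import *
t=dict(np.load('top0.npz')); s=dict(np.load('scene0.npz'))
for n,d,(x0,x1,y0,y1) in(('top',t,(255,350,110,220)),('scene',s,(295,455,185,300))):
    P,u,v=pts(d); m=np.zeros((400,640),np.uint8)
    hsv=cv2.cvtColor(d['image'],cv2.COLOR_RGB2HSV)[v,u]
    k=(abs(P[:,2]-45)<5)&(u>x0)&(u<x1)&(v>y0)&(v<y1)&(hsv[:,1]<40)&(hsv[:,2]>(150))
    m[v[k],u[k]]=1; m=cv2.morphologyEx(m,cv2.MORPH_OPEN,np.ones((3,3)))
    _,l,st,_=cv2.connectedComponentsWithStats(m); i=1+st[1:,4].argmax()
    Q,_,_=pts(d,l==i); print(n,st[i],cv2.minAreaRect(Q[:,:2].astype(np.float32)))
    if n=='top':
        kk=(abs(P[:,2]-144)<5)&(u>x0)&(u<x1)&(v>y0)&(v<165);print(np.c_[P[kk],u[kk],v[kk]].round()[::4])
R=tool_R(-.1,.3); print(R.as_matrix().round(2))
E
```

```text
top [315 145  23  17 180] ((661.844970703125, -75.59500885009766), (61.160118103027344, 77.47528076171875), 17.15036964416504)
[[744.  35. 148. 296. 124.]
 [743.  36. 140. 296. 125.]
 [739.  32. 142. 297. 126.]
 [741. -39. 142. 317. 126.]
 [737. -32. 144. 315. 127.]
 [732. -32. 147. 315. 128.]
 [727.  31. 147. 297. 129.]
 [724.  35. 144. 296. 130.]
 [719.  38. 148. 295. 131.]
 [715.  38. 148. 295. 132.]
 [716.  17. 146. 301. 132.]
 [713.  38. 144. 295. 133.]
 [713.  17. 144. 301. 133.]
 [710.  31. 143. 297. 134.]
 [711. -15. 144. 310. 134.]
 [712. -37. 142. 316. 134.]
 [705.  24. 148. 299. 135.]
 [707. -30. 145. 314. 135.]
 [702. -15. 149. 310. 136.]
 [705. -37. 141. 316. 136.]
 [699. -30. 147. 314. 137.]
 [697. -33. 142. 315. 138.]
 [673.  19. 145. 300. 144.]]
scene [ 332  246   94   41 1584] ((659.9087524414062, -70.12832641601562), (116.68704223632812, 240.00039672851562), 85.9142837524414)
[[-0.95  0.1  -0.29]
 [ 0.1   1.    0.03]
 [ 0.3   0.   -0.96]]
```

```bash
python3 - <<'E'
from h import *
h=(716,-1);y=-.09
p=paddle(.62,0,h,y);R=tool_R(y,.3);z=R.as_matrix()[:,2];print(p,z)
s=ctrl.read_state()
print(tool_delta(s['eef_pos']+[0,0,130],Ro.from_euler('xyz',s['tool_rot'])).round(3))
print(tool_delta(p-50*z,R).round(3), p-50*z)
E
```

```text
[571.82015812  12.01133536 275.03958926] [-0.29432416  0.02656093 -0.95533649]
[  0.     -0.022 -13.      0.      0.      0.   ]
[-5.4506e+01 -4.3253e+01 -9.1600e+00  3.9000e-02  2.9800e-01 -2.6900e-01] [586.53636599  10.68328899 322.80641372]
```

>>> step_arm(
  commands=[0,0,-5,0,0,0,0,0,0,-10,0,0,0,0,-2,-2,-14,0,0,0,0,-6,-5,-14,0,0,0,0,-10,-8,-14,0,0,0,0,-14,-11,-14,0,0,-0.05,0,-18,-14,-14,0,0,-0.1,0,-22,-17,-14,0,0,-0.15,0,-26,-20,-14,0,0,-0.2,0,-30,-23,-14,0,0,-0.26,0],
)

```text
clock: 1.1
eef_pos: [429.5, 285.1, 371.1]
tool_rot: [-3.141, -0.0, 3.043]
force: [1.5, -0.4, -0.4]
width: 0.1
gripper_force: 0.0
```

```bash
python3 - <<'E'
from h import *
h=(716,-1);y=-.09
p=paddle(.62,0,h,y);R=tool_R(y,.3);z=R.as_matrix()[:,2]
print(ctrl.read_state()['eef_pos'],tool_delta(p-50*z,R).round(3))
E
```

```text
[429.46803279 285.09527673 371.13416693] [-1.8327e+01 -2.5765e+01  4.8310e+00  1.0000e-03  3.0000e-01 -8.0000e-03]
```

>>> step_arm(
  commands=[-3,-3,0,0,0.05,0,0,-6,-7,0,0,0.1,0,-9,-11,0,0,0.15,0,-12,-15,0,0,0.2,0,-15,-19,0,0,0.25,0,-18,-23,0,0,0.3,0,-18.3,-25.8,2,0,0.3,0,-18.3,-25.8,4,0,0.3,0,-18.3,-25.8,4.8,0,0.3,0,-18.3,-25.8,4.8,0,0.3,0],
)

```text
invalid input
```

```bash
python3 - <<'E'
from h import *
h=(716,-1);y=-.09
s=ctrl.read_state();print(s['eef_pos'],s['tool_rot'],s['force'],s['qpos'].round(2))
p=paddle(.62,0,h,y);R=tool_R(y,.3);print('to paddle',tool_delta(p,R).round(2))
d=cam('scene');t=cam('top')
hsv=cv2.cvtColor(d['image'],cv2.COLOR_RGB2HSV);H,S,V=cv2.split(hsv)
box=np.zeros(H.shape,bool);box[140:200,340:400]=1
P,_,_=pts(d,box&((H<8)|(H>172))&(S>130)&(V>60));P=P[P[:,2]>240];print(len(P),np.median(P,0))
im=np.zeros((420,800,3),np.uint8)
im[:,:510]=cv2.resize(d['image'][85:225,290:460],None,fx=3,fy=3,interpolation=2);im[:330,512:797]=cv2.resize(t['image'][110:220,255:350],None,fx=3,fy=3,interpolation=2)
cv2.imwrite('pics/d.png',im[:,:,::-1])
E
```

```text
[429.46803279 285.09527673 371.13416693] [-3.14141860e+00 -3.18473109e-04  3.04322369e+00] [ 1.53208949 -0.35123096 -0.44395049] [-0.71  0.3   0.09  1.68 -0.03  1.17  0.86]
to paddle [-1.685e+01 -2.578e+01  9.610e+00  0.000e+00  3.000e-01 -1.000e-02]
214 [572.32293969   9.83808143 276.3406906 ]
```

View pics/d.png

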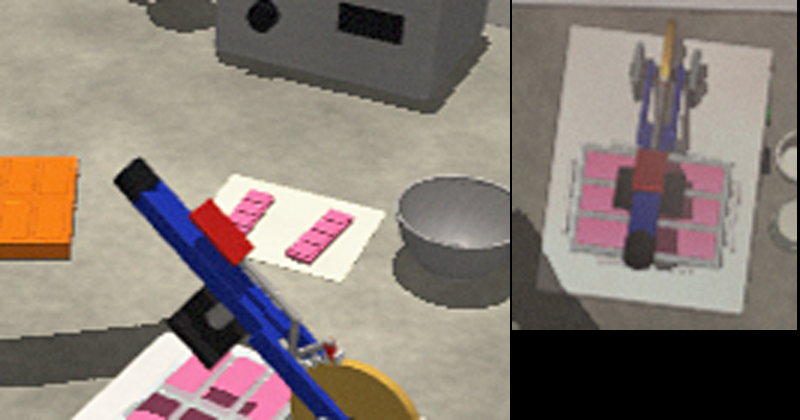

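The move was refused and nothing changed: the picture shows the scene as before, with the arm off the paddle. I'm retrying it on its own.

>>> step_arm(
  commands=[-3,-3,0,0,0.05,0,0,-6,-7,0,0,0.1,0,0,-9,-11,0,0,0.15,0,0,-12,-15,0,0,0.2,0,0,-15,-19,0,0,0.25,0,0,-18,-23,0,0,0.3,0,0,-18.3,-25.8,2,0,0.3,0,0,-18.3,-25.8,4,0,0.3,0,0,-18.3,-25.8,4.8,0,0.3,0,0,-18.3,-25.8,4.8,0,0.3,0,0],
)

```text
clock: 2.2
eef_pos: [584.2, 13.2, 322.1]
tool_rot: [3.141, -0.303, 3.042]
force: [-1.2, -0.2, 0.0]
width: -0.1
gripper_force: 0.0
```

```bash
python3 - <<'E'
from h import *
h=(716,-2);y=-.09
R=tool_R(y,.3)
for th,ph in((.62,0),(.62,.14),(.57,.14)):
    p=paddle(th,ph,h,y);print(th,ph,p.round(1),tool_delta(p,R).round(2))
d=cam('scene');t=cam('top')
im=np.zeros((420,800,3),np.uint8)
im[:,:510]=cv2.resize(d['image'][85:225,290:460],None,fx=3,fy=3,interpolation=2);im[:330,512:797]=cv2.resize(t['image'][110:220,255:350],None,fx=3,fy=3,interpolation=2)
cv2.imwrite('pics/e.png',im[:,:,::-1])
E
```

```text
0.62 0 [571.8  11.  275. ] [-0.25 -0.34  4.85  0.   -0.   -0.01]
0.62 0.14 [557.7  12.3 263.4] [ 0.76 -0.36  6.39  0.   -0.   -0.01]
0.57 0.14 [551.   12.9 255.3] [ 1.16 -0.36  7.36  0.   -0.   -0.01]
```

View pics/e.png

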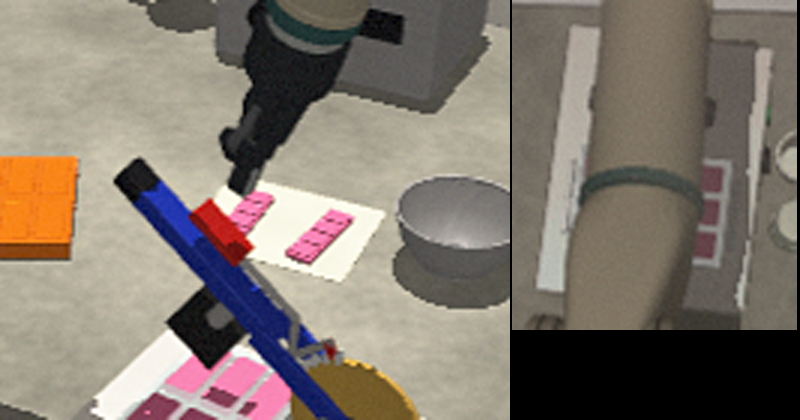

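The picture shows the shut fingertips (crop 240,190) just above the red paddle (222,230). Now I'm pressing gently.

>>> step_arm(
  commands=[-0.2,-0.3,2,0,0,0,0,-0.2,-0.3,3.5,0,0,0,0,-0.2,-0.3,4.4,0,0,0,0,-0.1,-0.3,4.8,0,0,0,0,0.1,-0.3,5.2,0,0,0,0,0.4,-0.3,5.6,0,0,0,0,0.4,-0.3,5.6,0,0,0,0],
)

```text
clock: 3.0
eef_pos: [564.7, 11.5, 271.5]
tool_rot: [3.141, -0.299, 3.041]
force: [0.2, 1.4, 2.6]
width: -0.4
gripper_force: 1.4
```

>>> step_arm(
  commands=[0.1,0,0.3,0,0,0,0,0.25,0,0.6,0,0,0,0,0.35,0,0.8,0,0,0,0,0.35,0,0.8,0,0,0,0],
)

```text
clock: 3.4
eef_pos: [558.5, 11.9, 264.7]
tool_rot: [3.141, -0.3, 3.041]
force: [-0.1, 1.4, 5.5]
width: -0.0
gripper_force: 2.2
```

```bash
python3 - <<'E'
from h import *
h=(716,-2);y=-.09
s=ctrl.read_state();print(s['eef_pos'],s['force'])
for th in (.62,.58,.52,.45,.38,.3,.2,.1,.04,.0,-.01):
    p=paddle(th,.14,h,y);print(th,p.round(1),tool_delta(p,tool_R(y,max(0,.3*th/.62))).round(2))
E
```

```text
[558.50328638  11.86866739 264.74084229] [-0.11306401  1.39869654  5.49117834]
0.62 [557.7  12.3 263.4] [ 0.04  0.03  0.15  0.   -0.   -0.01]
0.58 [552.3  12.8 256.9] [ 0.37  0.03  0.93  0.   -0.02 -0.01]
0.52 [544.7  13.5 246.8] [ 0.8   0.02  2.12  0.   -0.05 -0.01]
0.45 [536.6  14.2 234.5] [ 1.21  0.01  3.54  0.   -0.08 -0.01]
0.38 [529.5  14.8 221.6] [ 1.51  0.    4.98  0.   -0.12 -0.01]
0.3 [522.4  15.5 206.4] [ 1.74 -0.01  6.65  0.   -0.16 -0.01]
0.2 [515.2  16.1 186.6] [ 1.84 -0.02  8.75  0.   -0.2  -0.01]
0.1 [510.1  16.6 166.1] [ 1.730e+00 -2.000e-02  1.086e+01  0.000e+00 -2.500e-01 -1.000e-02]
0.04 [508.   16.8 153.6] [ 1.560e+00 -3.000e-02  1.211e+01  0.000e+00 -2.800e-01 -1.000e-02]
0.0 [507.1  16.9 145.3] [ 1.400e+00 -3.000e-02  1.294e+01  0.000e+00 -3.000e-01 -1.000e-02]
-0.01 [506.9  16.9 143.2] [ 1.360e+00 -3.000e-02  1.315e+01  0.000e+00 -3.000e-01 -1.000e-02]
```

>>> step_arm(
  commands=[0.1,0,0.3,0,0,0,0,0.2,0,0.5,0,0,0,0,0.3,0,0.75,0,-0.01,0,0,0.37,0,0.95,0,-0.02,0,0,0.45,0,1.15,0,-0.02,0,0],
)

```text
clock: 3.9
eef_pos: [551.0, 12.5, 255.4]
tool_rot: [3.141, -0.279, 3.041]
force: [-0.1, 1.8, 6.4]
width: -0.0
gripper_force: 3.0
```

The force is at lever friction level (6.4 N) and the tip is 9 mm past the paddle's stop. So the pawl is on its stop and the lever is moving, and I'm following the arc.

>>> step_arm(
  commands=[0.15,0,0.4,0,-0.01,0,0,0.35,0,1.0,0,-0.03,0,0,0.5,0,1.5,0,-0.04,0,0,0.65,0,2.0,0,-0.05,0,0,0.8,0,2.5,0,-0.06,0,0],
)

```text
clock: 4.4
eef_pos: [536.2, 13.9, 233.3]
tool_rot: [3.141, -0.22, 3.041]
force: [0.0, 0.7, 7.0]
width: -0.1
gripper_force: 3.0
```

```bash
python3 - <<'E'
from h import *
h=(716,-2);y=-.09
s=ctrl.read_state();print(s['eef_pos'],s['force'])
for th in (.45,.38,.3,.2,.1,.04,.0,-.01):
    p=paddle(th,.14,h,y);print(th,p.round(1),tool_delta(p,tool_R(y,max(0,.3*th/.62))).round(2))
d=cam('scene')
cv2.imwrite('pics/f.png',cv2.resize(d['image'][125:265,290:460],None,fx=4,fy=4,interpolation=2)[:,:,::-1])
E
```

```text
[536.22267897  13.87371618 233.30872869] [0.04110825 0.73117909 6.99017059]
0.45 [536.6  14.2 234.5] [-0.01  0.04 -0.13  0.   -0.   -0.01]
0.38 [529.5  14.8 221.6] [ 0.41  0.03  1.29  0.   -0.04 -0.01]
0.3 [522.4  15.5 206.4] [ 0.77  0.02  2.93  0.   -0.07 -0.01]
0.2 [515.2  16.1 186.6] [ 1.04  0.01  5.02  0.   -0.12 -0.01]
0.1 [510.1  16.6 166.1] [ 1.1   0.    7.13  0.   -0.17 -0.01]
0.04 [508.   16.8 153.6] [ 1.03  0.    8.39  0.   -0.2  -0.01]
0.0 [507.1  16.9 145.3] [ 0.94  0.    9.23  0.   -0.22 -0.01]
-0.01 [506.9  16.9 143.2] [ 0.91  0.    9.44  0.   -0.22 -0.01]
```

View pics/f.png

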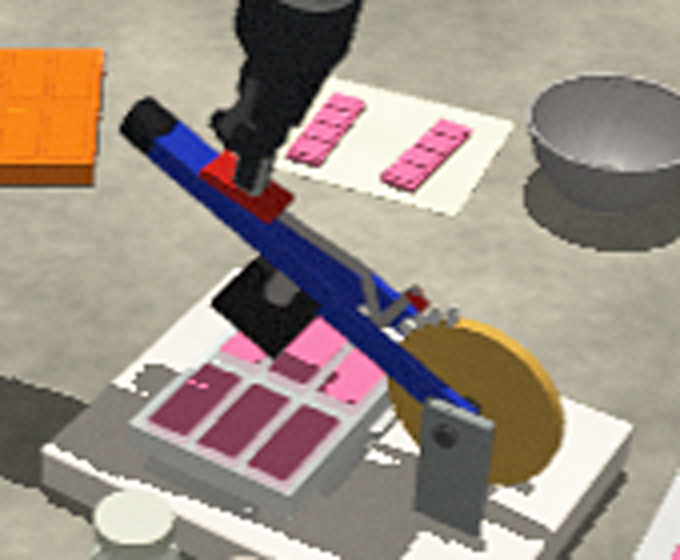

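The fingertips are centred on the pressed paddle (crop 250,190) and the lever has come down past the first tooth. I'm carrying on along the arc.

>>> step_arm(
  commands=[0.2,0,0.6,0,-0.02,0,0,0.4,0,1.3,0,-0.04,0,0,0.55,0,1.9,0,-0.05,0,0,0.7,0,2.5,0,-0.06,0,0,0.8,0,3.1,0,-0.08,0,0,0.9,0,3.8,0,-0.09,0,0,1.0,0,4.5,0,-0.11,0,0,1.05,0,5.2,0,-0.13,0,0],
)

```text
clock: 5.25
eef_pos: [515.3, 15.8, 184.6]
tool_rot: [-3.141, -0.089, 3.041]
force: [-0.2, 0.9, 5.5]
width: -0.1
gripper_force: 2.9
```

>>> step_arm(
  commands=[0.15,0,0.6,0,-0.02,0,0,0.25,0,1.2,0,-0.03,0,0,0.35,0,1.8,0,-0.05,0,0,0.4,0,2.4,0,-0.06,0,0,0.45,0,2.9,0,-0.07,0,0,0.47,0,3.3,0,-0.08,0,0,0.48,0,3.6,0,-0.09,0,0,0.48,0,3.6,0,-0.09,0,0],
)

```text
clock: 6.05
eef_pos: [507.5, 16.5, 149.0]
tool_rot: [-3.141, 0.001, 3.041]
force: [1.2, -0.0, 3.8]
width: 0.4
gripper_force: 1.6
```

>>> step_arm(
  commands=[0,0,0.1,0,0,0,0,0,0,0.2,0,0,0,0,0,0,0.3,0,0,0,0,0,0,0.3,0,0,0,0],
)

```text
clock: 6.45
eef_pos: [507.2, 16.6, 146.3]
tool_rot: [-3.141, 0.0, 3.041]
force: [-1.6, -0.1, 8.5]
width: -0.2
gripper_force: 4.0
```

>>> step_arm(
  commands=[0,0,0.1,0,0,0,0,0,0,0.15,0,0,0,0,0,0,0.15,0,0,0,0,0,0,0.15,0,0,0,0],
)

```text
clock: 6.85
eef_pos: [507.2, 16.6, 145.6]
tool_rot: [3.141, 0.0, 3.04]
force: [-1.9, -0.3, 15.0]
width: 0.1
gripper_force: 7.8
```

The force has risen to 15 N at z = 145.6, so the pad is on the mould. Releasing straight up.

>>> step_arm(
  commands=[0,0,-0.3,0,0,0,0,0,0,-0.8,0,0,0,0,0,0,-1.5,0,0,0,0,0,0,-2.5,0,0,0,0,0,0,-5,0,0,0,0,0,0,-9,0,0,0,0,0,0,-13,0,0,0,0,0,0,-13,0,0,0,0],
)

```text
clock: 7.65
eef_pos: [509.6, 16.9, 279.5]
tool_rot: [3.14, 0.008, 3.041]
force: [-0.0, 0.2, -0.3]
width: 0.5
gripper_force: 0.0
```

```bash
python3 - <<'E'
from h import *
s=ctrl.read_state();print(s['eef_pos'],s['force'],s['clock'])
d=cam('scene');hsv=cv2.cvtColor(d['image'],cv2.COLOR_RGB2HSV);H,S,V=cv2.split(hsv)
box=np.zeros(H.shape,bool);box[140:270,310:400]=1
P,u,v=pts(d,box&((H<8)|(H>175))&(S>150)&(V>60));P=P[P[:,2]>120];print(len(P),np.median(P,0),P.min(0),P.max(0))
cv2.imwrite('pics/g.png',cv2.resize(d['image'][125:265,290:460],None,fx=4,fy=4,interpolation=2)[:,:,::-1])
E
```

```text
[509.5672442   16.89471951 279.46664728] [-0.02337108  0.18129426 -0.25637809] 7.65
172 [514.44333309  13.65765305 163.08156008] [482.83580297  -2.76040217 157.76723993] [655.63837897  35.24921491 169.22549083]
```

View pics/g.png

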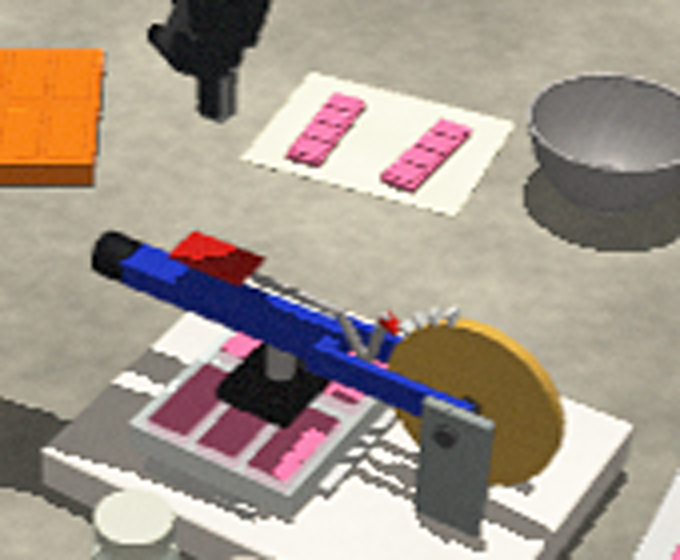

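The lever is level with its pad on the mould. The paddle has sprung back to 163 mm (crop 215,255), as expected, and the fingers are clear.

```bash
python3 -c "
from cell import ctrl
print(ctrl.finish_job())"
```

```text
the job is handed in; nothing more can be done
None
```

The job is handed in: the lever is level with its pad on the mould, the paddle has sprung back to its locked height of 163 mm, and the arm is clear; the hand-in call gave no verdict.

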